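# Clip the bend gauge plate into its dock

## Robot

A 7-joint arm with a two-finger parallel gripper is mounted at the origin on the work surface. World frame = base frame: x ahead of the robot, y to its left, z up, the work surface at z = 0. Lengths are in m, angles in rad, forces in N, time in s.
With the tool pointing down it reaches from about 0.35 to 0.9 m from the base axis. Payload 8.1 kg.
Tool frame: the origin (TCP) lies at the very end of the fingers, on their centre line; the grasp point (between the pads) lies 19 mm behind it; z points along the fingers, y is the direction in which the jaws open and shut (so a half turn about z gives the same grasp; the last joint's range is limited). The gripper opens to 92 mm and grips with 3 to 60 N. Pads are 19 mm wide; open, the fingers measure 130 mm over their backs; the gripper's body (75 mm by 190 mm) begins 47 mm behind the grasp point.
Start: joints at [1.187, 0.434, 0.025, 1.573, -0.012, 1.134, -0.075], TCP at [0.173, -0.601, 0.227] pointing down, gripper open.
Joint ranges: [-2.62, 2.62], [-0.44, 2.09], [-1.27, 1.32], [0.08, 2.57], [-1.32, 4.46], [0.12, 2], [-2.74, 2.74]. Speed limits (rad/s): [2.22, 2.22, 3.01, 3.01, 3.14, 3.14, 3.14].

## Interface

Orientations are given as a rotation vector (axis times angle).
In Python, from station import robot, imaging gives the robot as it stands. The module is installed in compiled form; this text tells all that it offers.
- The arm moves only by the tool jog_arm, never from a script. Its argument "motion" is one flat list of numbers, 7 for each row, row after row: the shift along the tool's x, y, z in m, then the turn, a rotation vector about the tool's x, y, z in degrees, then the finger opening in m, from 0 to 0.0918. In form: [dx, dy, dz, rx, ry, rz, fingers, dx, dy, dz, rx, ry, rz, fingers, ...]. A call has exactly 10 rows; each row shifts and turns the commanded pose from where the row before left it, along the tool's axes as they then stand; what a row does not reach is not made up. A row lasts 1/12 s, in which the tool goes at most 41.7 mm and 7.16 degrees, less where a joint would pass 70% of its speed; a pose out of reach is approached as far as the arm can. A call is refused whole if a number of a shift passes 0.0417 or a number of a turn 7.16, either way. A call with a gripper value outside its range is refused whole. The fingers move at their own pace and stop on an object; "grip_force" is the grip in N (left out, the last holds). Time passes only in rows, so rows that do not move let the fingers close, or fill a call up. It gives the time, the measured TCP pose, the force and the opening at its end, in the units of the state.
- robot.read_state(): the state, without advancing time (a new reading comes with each control period).
- imaging.capture(name): name is "side" or "top"; returns a dict with "image" (420x560x3 uint8, red, green, blue), "fx", "fy", "cx", "cy" (pixels), "camera_from_world" (4x4, takes a point from world to camera coordinates). Camera axes: x right, y up, looking along -z (the intrinsics and any distortion apply to the point x, -y, -z); pixel columns grow to the right and rows downward; lengths in m; the calibration is good to about 2 mm. A picture is of the moment at which its call begins. There is no depth.
- robot.job_done(): hands the job in, once; it reports no verdict.
The state is a dict: "clock": time; "joint_pos": joint angles; "dq": joint speeds; "effort": joint torques, N m; "tcp_pos": TCP position; "orientation": TCP orientation; "ft_force": force on the tool from outside, world axes, zero at the start; "wrist_torque": the same for the moment, N m; "opening": finger opening in m.
Only numpy, scipy, OpenCV 4.12 (cv2) and the standard library are available. Lean on these libraries where they do the work, as an engineer would, in place of code of your own. Each camera call takes 0.05 s, during which the arm holds its last target.

## Task

Put the aluminium gauge plate with the green grip away in the blue dock: lay it flat on the dock in front of the sprung steel clip, then push it straight ahead so that its front edge lifts the clip and slides under it, until it is fully home against the two brass finger stops. Let go and leave it square and flat, held down by the clip. Leave the plate with the black grip lying where it is.

Things in the scene. Friction and masses are not known exactly. Their poses are not given: they have to be found in the camera images.
- gauge: Flat aluminium plate 120 x 60 x 5 mm, green nylon grip block near its rear, about 150 g. Origin: underside, below the block's middle. x points to the front edge (the one that goes under the clip), z up; the plate spans x -25 to +95, y -30 to +30 mm. Block 36 (x) by 22 mm (y), from 5 to 44 mm high: pinch it from above across the 22 mm. Starts flat on the bench.
- spare: The same plate with a black grip block, not to be used or moved; axes, sizes and origin as for the gauge plate.
- dock: Fixed blue deck 220 (x) by 100 (y) by 12 mm thick. Origin: centre of its underside; z up; x = push direction, from the open front part to the clip. Two brass finger stops, 8 mm high, stand on it at y = -26 and +26 mm, front faces at x = +65 mm, so the home plate's origin is at x = -30, y = 0, z = 12 mm. Nothing rises more than 25 mm above the deck.
- clip (a joint): Sprung clip, rad: 0 shut, 0.08 on the plate. Hinge axis along dock y at x = +85 mm, 12 mm above the deck; it slopes down to a lip, a 6 mm round bar, at x = +30, y -30 to +30 mm, 0.5 mm above the deck. From the lip a mouth flares up towards -x at 25 degrees, to x = +2, 14 mm above the deck. Spring about 3 N at the lip; sliding the plate under takes 4 to 10 N.
Things that resemble listed ones, but are neither listed nor needed, are in the scene too. Of the things shaped like the dock, the blue one is meant. What is shaped like the gauge but red is not meant.

How it is judged:
By the outcome, as a careful person would: the job done as asked, in the order asked, and still so for the second after the job is handed in, with the robot touching nothing.
It also fails if it takes over 42 s, if anything falls off the work surface, if the arm or the gripper's body presses on something with over 40 N, if the wrist force passes 120 N, or if a joint passes its speed limit or range.

## Working session

There is one attempt and no reset: what is moved stays moved. The work goes in short steps, Python scripts to look and compute and a tool call to move; the robot and the scene stay as the last step left them, time stands still between calls to the robot, and variables do not carry over. Pictures are saved under pics/ and viewed, and the job is handed in when it is done.

Besides the shell and the picture viewer there is one more tool, called after ">>>" as name(argument=value, ...), one argument or row to a line, values as JSON. jog_arm: Moves the arm, as the interface text tells. Its arguments: {"type":"object","properties":{"motion":{"type":"array"},"grip_force":{"type":"number"}},"required":["motion"]}

```bash
mkdir -p pics; python3 - <<'E'
from station import robot, imaging
import cv2
s=robot.read_state(); print(s)
for n in("top","side"):
    c=imaging.capture(n); cv2.imwrite(f"pics/{n}0.png",c["image"][:,:,::-1])
    print(n,{k:v for k,v in c.items() if k!="image"})
E
```

```text
{'clock': 0.0, 'joint_pos': array([ 1.18741595,  0.43526766,  0.0249774 ,  1.57408693, -0.01161643,
        1.13395293, -0.07508868]), 'dq': array([ 0.00070637,  0.00122471, -0.00067109,  0.00082272,  0.00136543,
        0.00056588,  0.00113895]), 'effort': array([ 1.38355448e-03, -6.67844868e+01,  9.85671692e-01, -3.14460647e+01,
       -6.03642035e-02,  4.29651293e-02,  1.61475141e-04]), 'tcp_pos': array([ 0.17300339, -0.60006576,  0.22592117]), 'orientation': array([-3.10918375e+00, -4.39279410e-01,  5.46946623e-04]), 'ft_force': array([ 0.70926199,  1.00466765, -0.06318372]), 'wrist_torque': array([ 0.01352989, -0.05460649,  0.06404855]), 'opening': 0.09193974348469988}
top {'fx': 381.90807669996383, 'fy': 381.90807669996383, 'cx': 277.5103546298031, 'cy': 210.09067022348222, 'camera_from_world': array([[ 0.0149219 , -0.99939396,  0.03144902, -0.06814976],
       [ 0.99022176,  0.01913333,  0.13818385, -0.54023417],
       [-0.13870183,  0.02907954,  0.98990716, -0.92225495],
       [ 0.        ,  0.        ,  0.        ,  1.        ]])}
side {'fx': 450.43930459693365, 'fy': 450.43930459693365, 'cx': 281.60890131717787, 'cy': 214.0602479085466, 'camera_from_world': array([[-0.93962446, -0.34198577, -0.01231259,  0.47493267],
       [ 0.21192267, -0.60976558,  0.76372424, -0.19595414],
       [-0.26869061,  0.71500467,  0.64542519, -0.93792753],
       [ 0.        ,  0.        ,  0.        ,  1.        ]])}
```

View pics/top0.png

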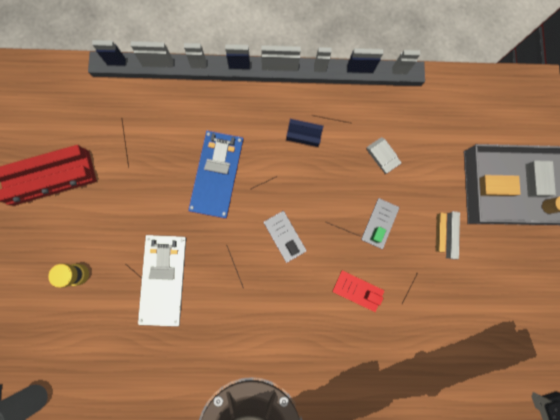

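View pics/side0.png

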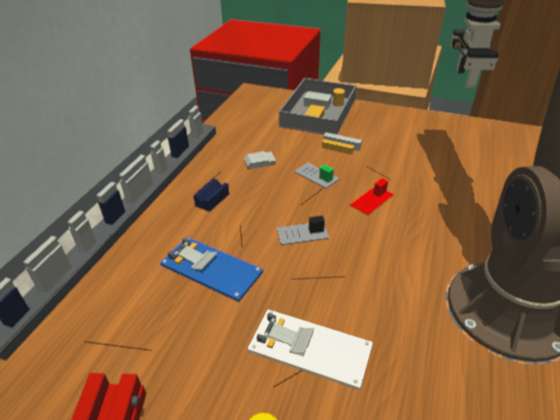

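```bash
python3 - <<'E'
import cv2,numpy as np
a=cv2.imread("pics/top0.png")
def crop(im,x,y,w,h,s):return cv2.resize(im[y:y+h,x:x+w],None,fx=s,fy=s,interpolation=cv2.INTER_CUBIC)
b=cv2.imread("pics/side0.png")
A=np.hstack([crop(a,180,125,75,100,5.0),crop(a,350,190,60,75,6.6667)])
cv2.imwrite("pics/c1.png",A)
B=np.hstack([crop(b,155,230,115,75,4),crop(b,285,155,60,50,6)])
print(A.shape,B.shape);
cv2.imwrite("pics/c2.png",B[:, :800])
E
```

```text
(500, 775, 3) (300, 820, 3)
```

View pics/c1.png

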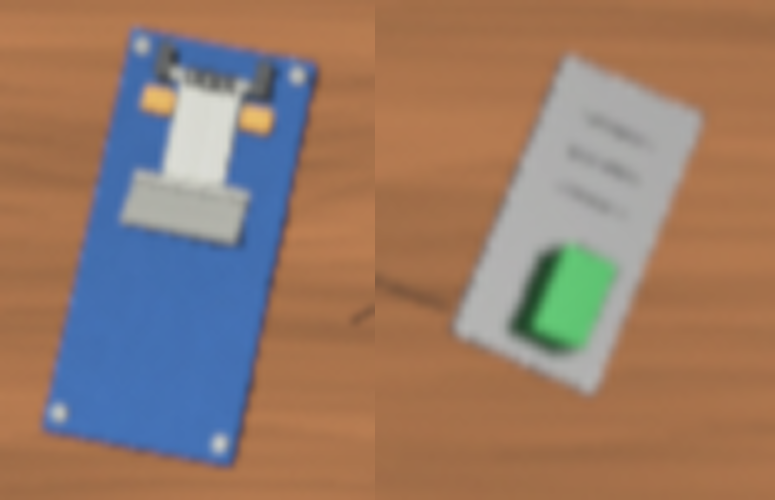

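```bash
ls pics
```

```text
c1.png
c2.png
side0.png
top0.png
```

View side.

View pics/c2.png

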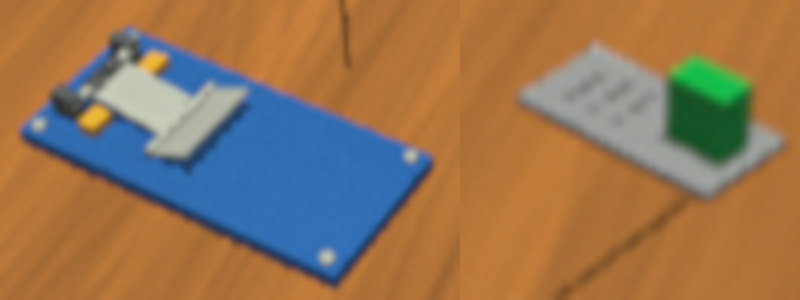

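```bash
cat > h.py <<'E'
import numpy as np
from scipy.optimize import least_squares
def cam(c): return {k:c[k] for k in("fx","fy","cx","cy","camera_from_world")}
def proj(c,P):
    P=np.atleast_2d(P); q=P@c["camera_from_world"][:3,:3].T+c["camera_from_world"][:3,3]
    return np.c_[c["cx"]+c["fx"]*q[:,0]/-q[:,2], c["cy"]+c["fy"]*(-q[:,1])/-q[:,2]]
def world(p,L,z0=0):
    x,y,a=p; L=np.atleast_2d(L); c,s=np.cos(a),np.sin(a)
    return np.c_[x+c*L[:,0]-s*L[:,1], y+s*L[:,0]+c*L[:,1], L[:,2]+z0]
def fit(obs,z0=0,p0=(0.5,0,0)):
    # obs: list of (cam, localpts, pix)
    f=lambda p:np.concatenate([(proj(c,world(p,L,z0))-u).ravel() for c,L,u in obs])
    r=least_squares(f,p0); return r.x,r.fun.reshape(-1,2)
def un(P,x0,y0,s,xs=0):
    P=np.array(P,float); P[:,0]-=xs; return (P+.5)/s-.5+[x0,y0]
E
python3 - <<'E'
from station import robot, imaging
from h import *
T=imaging.capture("top");S=imaging.capture("side")
D=np.array([[.11,.05,.012],[.11,-.05,.012],[-.11,-.05,.012],[-.11,.05,.012]])
G=np.array([[.095,.03,.005],[.095,-.03,.005],[-.025,-.03,.005],[-.025,.03,.005]])
B=np.array([[.018,.011,.044],[.018,-.011,.044],[-.018,-.011,.044],[-.018,.011,.044]])
dT=un([(135,28),(318,63),(233,467),(43,430)],180,125,5)
gT=un([(570,52),(703,118),(595,395),(453,330)],350,190,6.6667,375)
dS=un([(22,130),(128,28),(432,160),(335,276)],155,230,4)
gS=un([(520,97),(595,45),(785,140),(710,195)],285,155,6,460)
bT=un([(564,243),(617,266),(581,350),(532,328)],350,190,6.6667,375)
for n,L,t,s in(("dock",D,dT,dS),("gauge",G,gT,gS)):
    for nm,o in(("both",[(T,L,t),(S,L,s)]),("T",[(T,L,t)]),("S",[(S,L,s)])):
        p,r=fit(o,0,(.6,0,0));print(n,nm,p.round(4),np.degrees(p[2]).round(2),r.round(1).tolist())
p,r=fit([(T,B,bT)],0,(.6,0,0));print("block",p.round(4),np.degrees(p[2]),r.round(1).tolist())
E
```

```text
dock both [ 0.6387  0.1042 -0.1756] -10.06 [[-1.1, -0.3], [-0.6, -0.0], [-0.9, 0.1], [-1.2, 0.0], [-0.6, -1.0], [0.6, -1.3], [0.9, -1.8], [0.2, -0.4]]
dock T [ 0.6387  0.1017 -0.1738] -9.96 [[-0.2, -0.2], [0.3, -0.0], [0.1, 0.1], [-0.2, 0.1]]
dock S [ 0.6379  0.1072 -0.177 ] -10.14 [[-1.0, -0.0], [0.3, -0.4], [0.8, -0.7], [-0.1, 0.8]]
gauge both [ 0.485  -0.3148 -0.4055] -23.23 [[-0.8, 0.3], [0.2, -0.3], [-0.5, -0.1], [-0.4, 0.2], [-0.4, -0.8], [0.5, -0.6], [0.5, -0.8], [-0.2, -0.7]]
gauge T [ 0.4851 -0.3157 -0.4084] -23.4 [[-0.4, 0.3], [0.6, -0.3], [-0.2, -0.1], [-0.1, 0.1]]
gauge S [ 0.4842 -0.3115 -0.3995] -22.89 [[-0.6, -0.0], [0.2, 0.1], [0.5, -0.1], [-0.1, 0.0]]
block [ 0.4849 -0.3144 -0.4019] -23.02923966704404 [[0.0, -0.3], [0.2, -0.2], [0.3, 0.4], [-0.5, 0.1]]
```

```bash
cat > g.py <<'E'
import sys,numpy as np
from scipy.spatial.transform import Rotation as R
from station import robot
s=robot.read_state()
x,y,z,yaw=map(float,sys.argv[1:5])
Rc=R.from_rotvec(s["orientation"]); Rt=R.from_euler("z",yaw,degrees=True)*R.from_euler("x",180,degrees=True)
d=np.array([x,y,z])-s["tcp_pos"]
print("t",s["clock"],"tcp",s["tcp_pos"].round(4),"F",s["ft_force"].round(1),"op",round(s["opening"],4))
print("j",s["joint_pos"].round(2))
X=Rc.as_matrix()[:,0];print("yaw now",np.degrees(np.arctan2(X[1],X[0])).round(2))
print("shift in cur tool mm",(Rc.inv().apply(d)*1000).round(1),"in target tool mm",(Rt.inv().apply(d)*1000).round(1))
print("turn deg",np.degrees((Rc.inv()*Rt).as_rotvec()).round(2))
E
python3 g.py .485 -.3142 .10 -23.2
```

```text
t 0.2 tcp [ 0.1731 -0.6002  0.2263] F [ 0.2 -0.4 -0.1] op 0.0921
j [ 1.19  0.43  0.02  1.57 -0.01  1.13 -0.08]
yaw now 16.09
shift in cur tool mm [ 379.  -188.3  126.4] in target tool mm [ 174.  -385.8  126.3]
turn deg [-5.000e-02  2.000e-02  3.929e+01]
```

>>> jog_arm(
  motion=[0.0316,-0.0157,0.0105,0,0,0,0.0918,0.0316,-0.0157,0.0105,0,0,0,0.0918,0.0316,-0.0157,0.0105,0,0,0,0.0918,0.0316,-0.0157,0.0105,0,0,0,0.0918,0.0316,-0.0157,0.0105,0,0,0,0.0918,0.0316,-0.0157,0.0105,0,0,0,0.0918,0.0316,-0.0157,0.0105,0,0,0,0.0918,0.0316,-0.0157,0.0105,0,0,0,0.0918,0.0316,-0.0157,0.0105,0,0,0,0.0918,0.0316,-0.0157,0.0105,0,0,0,0.0918],
)

```text
clock: 1.03
tcp_pos: [0.4343, -0.3609, 0.1213]
orientation: [3.111, 0.439, -0.0]
ft_force: [1.4, 0.1, -0.1]
opening: 0.0917
```

>>> jog_arm(
  motion=[0.0316,-0.0157,0.0105,0,0,0,0.0918,0.0316,-0.0157,0.0105,0,0,0,0.0918,0,0,0,0,0,6.55,0.0918,0,0,0,0,0,6.55,0.0918,0,0,0,0,0,6.55,0.0918,0,0,0,0,0,6.55,0.0918,0,0,0,0,0,6.55,0.0918,0,0,0,0,0,6.55,0.0918,0,0,0,0,0,0,0.0918,0,0,0,0,0,0,0.0918],
)

```text
clock: 1.87
tcp_pos: [0.4853, -0.3143, 0.1006]
orientation: [3.078, -0.626, -0.001]
ft_force: [-0.4, -0.3, -0.3]
opening: 0.0919
```

```bash
python3 g.py .485 -.3142 .012 -23.2; python3 - <<'E'
from station import imaging
import cv2
from h import *
c=imaging.capture("top");im=c["image"][:,:,::-1].copy()
s=imaging.capture("side")["image"][:,:,::-1]
A=cv2.resize(im[160:280,320:440],None,fx=3.3,fy=3.3);B=cv2.resize(s[110:230,260:380],None,fx=3.3,fy=3.3)
cv2.imwrite("pics/a1.png",np.hstack([A,B]))
E
```

```text
t 1.8667 tcp [ 0.4853 -0.3143  0.1006] F [-0.4 -0.3 -0.3] op 0.0919
j [ 0.41  0.49  0.1   1.84 -0.07  0.82 -1.43]
yaw now -23.0
shift in cur tool mm [-0.3 -0.  88.6] in target tool mm [-0.4  0.  88.6]
turn deg [0.02 0.02 0.2 ]
```

View pics/a1.png

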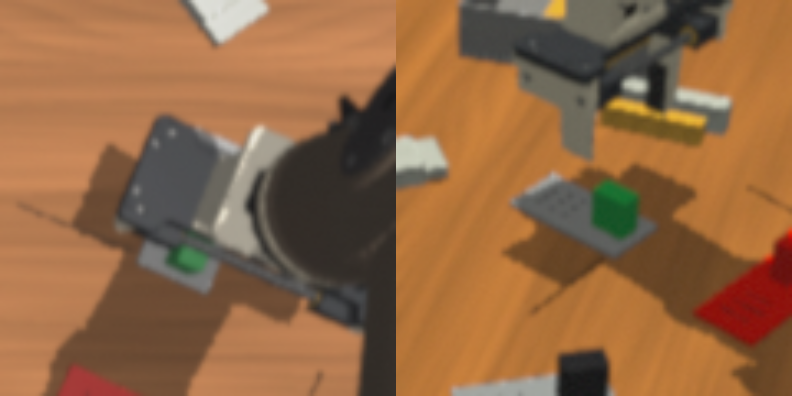

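The gripper hovers centred over the green block (block near (185,258) in the left crop and (615,210) in the right), with the jaws straddling it. Next I descend and close.

>>> jog_arm(
  motion=[0,0,0.015,0,0,0.2,0.0918,0,0,0.015,0,0,0,0.0918,0,0,0.015,0,0,0,0.0918,0,0,0.015,0,0,0,0.0918,0,0,0.012,0,0,0,0.0918,0,0,0.008,0,0,0,0.0918,0,0,0.0065,0,0,0,0.0918,0,0,0,0,0,0,0.0918,0,0,0,0,0,0,0.05,0,0,0,0,0,0,0.03],
  grip_force=25,
)

```text
clock: 2.8
tcp_pos: [0.4858, -0.3147, 0.0148]
orientation: [3.076, -0.637, 0.002]
ft_force: [-0.0, 0.1, -0.4]
opening: 0.0824
```

>>> jog_arm(
  motion=[0,0,0,0,0,0,0.025,0,0,0,0,0,0,0.02,0,0,0,0,0,0,0.01,0,0,0,0,0,0,0.01,0,0,0,0,0,0,0.01,0,0,0,0,0,0,0.01,0,0,0,0,0,0,0.01,0,0,0,0,0,0,0.01,0,0,0,0,0,0,0.01,0,0,0,0,0,0,0.01],
  grip_force=25,
)

```text
clock: 3.63
tcp_pos: [0.4854, -0.3144, 0.0142]
orientation: [-3.076, 0.637, 0.0]
ft_force: [0.3, -0.3, 0.7]
opening: 0.0218
```

>>> jog_arm(
  motion=[0,0,-0.005,0,0,0,0.01,0,0,-0.01,0,0,0,0.01,0,0,-0.016,0,0,0,0.01,0,0,-0.02,0,0,0,0.01,0,0,-0.02,0,0,0,0.01,0,0,-0.016,0,0,0,0.01,0,0,-0.008,0,0,0,0.01,0,0,0,0,0,-4.4,0.01,0,0,0,0,0,-4.4,0.01,0,0,0,0,0,-4.4,0.01],
)

```text
clock: 4.47
tcp_pos: [0.4852, -0.3144, 0.1096]
orientation: [3.129, -0.274, 0.0]
ft_force: [-1.0, 0.1, -1.9]
opening: 0.0219
```

```bash
python3 g.py .5402 .1217 .11 -10.06; 
```

```text
t 4.4667 tcp [ 0.4852 -0.3144  0.1096] F [-1.   0.1 -1.9] op 0.0219
j [ 0.45  0.48  0.05  1.83 -0.03  0.84 -1.24]
yaw now -10.0
shift in cur tool mm [ -21.6 -439.    -0.5] in target tool mm [-2.20e+01 -4.39e+02 -4.00e-01]
turn deg [ 0.01 -0.01  0.06]
```

>>> jog_arm(
  motion=[-0.002,-0.015,0,0,0,0,0.01,-0.002,-0.025,0,0,0,0,0.01,-0.002,-0.035,0,0,0,0,0.01,-0.002,-0.035,0,0,0,0,0.01,-0.002,-0.035,0,0,0,0,0.01,-0.002,-0.035,0,0,0,0,0.01,-0.002,-0.035,0,0,0,0,0.01,-0.002,-0.035,0,0,0,0,0.01,-0.002,-0.035,0,0,0,0,0.01,-0.002,-0.035,0,0,0,0,0.01],
)

```text
clock: 5.3
tcp_pos: [0.5222, 0.0056, 0.1094]
orientation: [3.129, -0.28, -0.0]
ft_force: [-0.2, 0.4, -2.1]
opening: 0.0218
```

>>> jog_arm(
  motion=[-0.002,-0.035,0,0,0,0,0.01,0,-0.03,0,0,0,0,0.01,0,-0.025,0,0,0,0,0.01,0,-0.015,0.005,0,0,0,0.01,0,-0.01,0.01,0,0,0,0.01,0,-0.004,0.015,0,0,0,0.01,0,0,0.015,0,0,0,0.01,0,0,0.01,0,0,0,0.01,0,0,0,0,0,0,0.01,0,0,0,0,0,0,0.01],
)

```text
clock: 6.13
tcp_pos: [0.541, 0.1204, 0.0537]
orientation: [3.128, -0.281, -0.002]
ft_force: [-0.7, -1.0, -1.4]
opening: 0.0218
```

```bash
python3 g.py .5402 .1217 .0262 -10.06;  python3 - <<'E'
from station import imaging
import cv2
from h import *
t=imaging.capture("top")["image"][:,:,::-1]
s=imaging.capture("side")["image"][:,:,::-1]
cv2.imwrite("pics/t2.png",cv2.resize(t[120:240,170:270],None,fx=5,fy=5,interpolation=2));cv2.imwrite("pics/s2.png",cv2.resize(s[200:320,150:310],None,fx=5,fy=5,interpolation=2))
E
```

```text
t 6.1333 tcp [0.541  0.1204 0.0537] F [-0.7 -1.  -1.4] op 0.0218
j [-0.3   0.53 -0.02  1.92  0.02  0.69 -2.08]
yaw now -10.28
shift in cur tool mm [-1.  -1.1 27.5] in target tool mm [-1.  -1.1 27.5]
turn deg [ 0.07  0.08 -0.22]
```

View pics/t2.png

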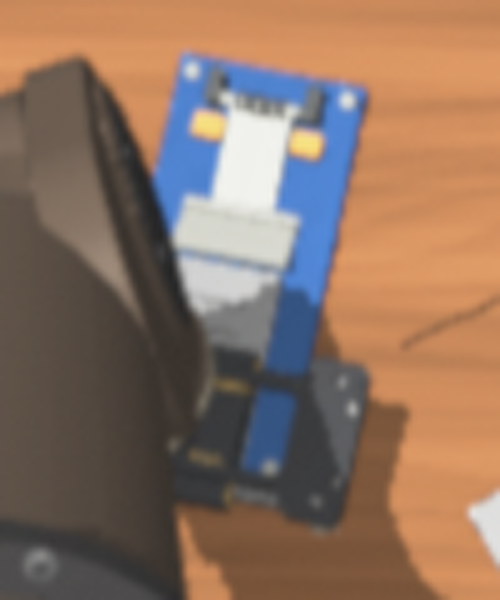

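View pics/s2.png

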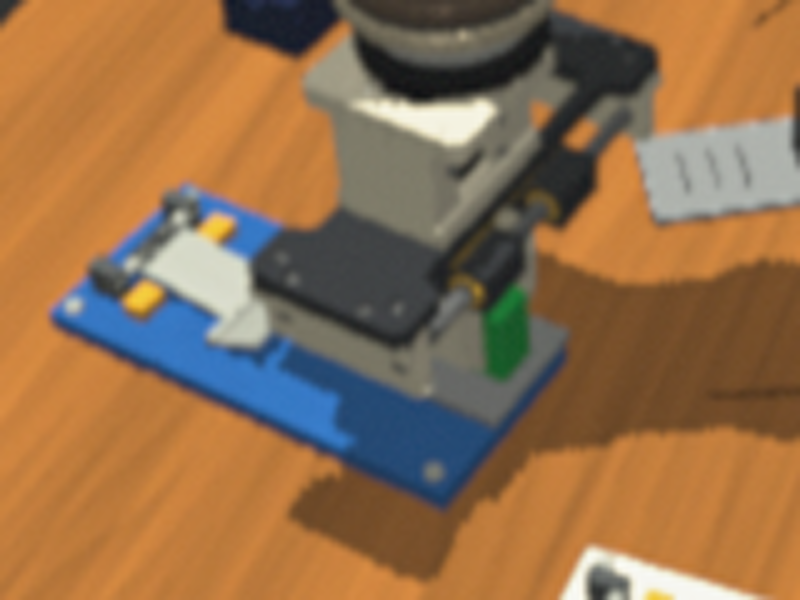

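```bash
cat >> h.py <<'E'
def ray(c,u,z):
    u=np.atleast_2d(u);M=c["camera_from_world"][:3,:3];t=c["camera_from_world"][:3,3]
    d=np.c_[(u[:,0]-c["cx"])/c["fx"],-(u[:,1]-c["cy"])/c["fy"],-np.ones(len(u))]@M; o=-M.T@t
    return o+d*((z-o[2])/d[:,2])[:,None]
def todock(p,W):
    c,s=np.cos(p[2]),np.sin(p[2]);W=W[:,:2]-p[:2];return np.c_[c*W[:,0]+s*W[:,1],-s*W[:,0]+c*W[:,1]]
DT=(0.6387,.1017,-.1738);DS=(.6379,.1072,-.177)
E
python3 - <<'E'
from station import imaging
from h import *
T=imaging.capture("top");S=imaging.capture("side")
print((todock(DT,ray(T,un([(282,272),(264,360)],170,120,5),.0445))*1e3).round(1))
print((todock(DS,ray(S,un([(437,390),(493,415),(568,330)],150,200,5),.0445))*1e3).round(1))
E
```

```text
[[ -3.6 -30.1]
 [-49.6 -30.6]]
[[ -91.6   23.6]
 [-119.9   23.6]
 [-121.5  -33.1]]
```

>>> jog_arm(
  motion=[-0.001,-0.001,0.006,0,0,-0.2,0.01,0,0,0.006,0,0,0,0.01,0,0,0.005,0,0,0,0.01,0,0,0.004,0,0,0,0.01,0,0,0.003,0,0,0,0.01,0,0,0.002,0,0,0,0.01,0,0,0.001,0,0,0,0.01,0,0,0,0,0,0,0.01,0,0,0,0,0,0,0.01,0,0,0,0,0,0,0.01],
)

```text
clock: 7.17
tcp_pos: [0.5409, 0.1227, 0.0274]
orientation: [-3.129, 0.274, -0.001]
ft_force: [-0.5, -0.4, -1.3]
opening: 0.0214
```

```bash
python3 g.py .5402 .1217 .0262 -10.06
```

```text
t 7.1667 tcp [0.5409 0.1227 0.0274] F [-0.5 -0.4 -1.3] op 0.0214
j [-0.3   0.57 -0.02  1.94  0.02  0.63 -2.08]
yaw now -10.02
shift in cur tool mm [-0.5  1.1  1.2] in target tool mm [-0.5  1.1  1.2]
turn deg [-0.01 -0.02  0.04]
```

>>> jog_arm(
  motion=[0,0,0.0007,0,0,0,0.01,0,0,0.0007,0,0,0,0.01,0,0,0,0,0,0,0.01,0,0,0,0,0,0,0.03,0,0,0,0,0,0,0.06,0,0,0,0,0,0,0.08,0,0,0,0,0,0,0.08,0,0,-0.01,0,0,0,0.08,0,0,-0.03,0,0,0,0.08,0,0,-0.035,0,0,0,0.08],
)

```text
clock: 8.0
tcp_pos: [0.5391, 0.1222, 0.1005]
orientation: [3.128, -0.274, -0.006]
ft_force: [0.7, -0.1, 0.3]
opening: 0.064
```

>>> jog_arm(
  motion=[0,0.02,-0.01,0,0,0,0.08,0,0.04,0,0,0,0,0.08,0,0.04,0,0,0,0,0.08,0,0.04,0,0,0,0,0.08,0,0.04,0,0,0,0,0.08,0,0.02,0,0,0,0,0.08,0,0,0,0,0,0,0.08,0,0,0,0,0,0,0.08,0,0,0,0,0,0,0.08,0,0,0,0,0,0,0.08],
)

```text
clock: 8.83
tcp_pos: [0.5064, -0.0727, 0.1111]
orientation: [-3.129, 0.271, -0.001]
ft_force: [0.0, 0.2, 0.2]
opening: 0.08
```

```bash
python3 g.py .5402 .1217 .0262 -10.06;  python3 - <<'E'
from station import imaging
import cv2
from h import *
t=imaging.capture("top")["image"][:,:,::-1]
s=imaging.capture("side")["image"][:,:,::-1]
cv2.imwrite("pics/t3.png",cv2.resize(t[120:240,170:270],None,fx=5,fy=5,interpolation=2));cv2.imwrite("pics/s3.png",cv2.resize(s[220:320,150:290],None,fx=5.7,fy=5.7,interpolation=2))
E
```

```text
t 8.8333 tcp [ 0.5064 -0.0727  0.1111] F [0.  0.2 0.2] op 0.08
j [ 0.04  0.39  0.    1.98 -0.    0.77 -1.7 ]
yaw now -9.89
shift in cur tool mm [-1.000e-01 -1.973e+02  8.500e+01] in target tool mm [  -0.6 -197.3   84.9]
turn deg [-0.04 -0.02  0.17]
```

View pics/t3.png

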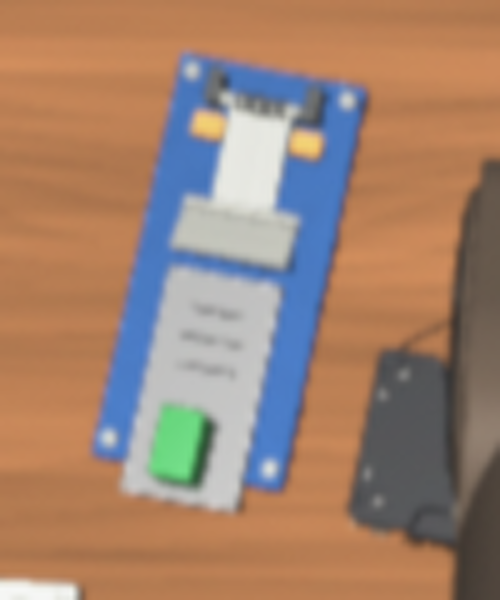

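View pics/s3.png

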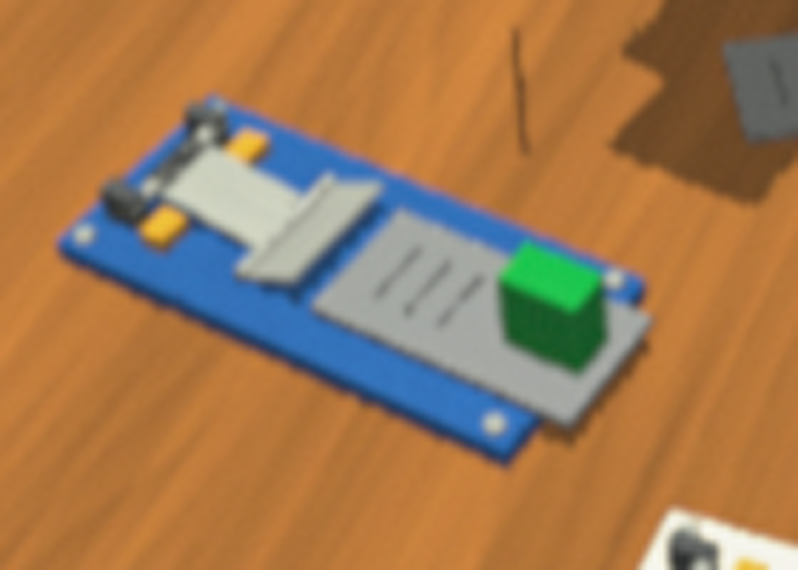

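The plate lies flat and square on the deck in front of the clip, front corners at (170,264) and (283,287) in the top crop. I'll now quantify this.

```bash
python3 - <<'E'
from station import imaging
from h import *
T=imaging.capture("top");S=imaging.capture("side")
D=np.array([[.11,.05,.012],[.11,-.05,.012],[-.11,-.05,.012],[-.11,.05,.012]])
G=np.array([[.095,.03,.005],[.095,-.03,.005],[-.025,-.03,.005],[-.025,.03,.005]])+[0,0,.012]
dT=un([(181,53),(369,90),(283,492),(93,455)],170,120,5)
gT=un([(170,264),(283,287),(240,511),(122,490)],170,120,5)
dS=un([(58,243),(212,94),(648,280),(508,460)],150,220,5.7)
gS=un([(314,302),(400,208),(652,318),(570,424)],150,220,5.7)
for c,d,g in((T,dT,gT),(S,dS,gS)):
    p,r=fit([(c,D,d)]);q,r2=fit([(c,G,g)])
    print(p.round(4),np.degrees(p[2]).round(2),abs(r).max().round(1),q.round(4),np.degrees(q[2]).round(2),abs(r2).max().round(1),"rel mm",(todock(p,q[None])*1e3).round(1))
p,_=fit([(T,D,dT),(S,D,dS)]);q,_=fit([(T,G,gT),(S,G,gS)]);print(p,q,(todock(p,q[None])*1e3).round(1),np.degrees(q[2]-p[2]))
E
```

```text
[ 0.6384  0.1021 -0.1716] -9.83 0.4 [ 0.5404  0.1192 -0.1598] -9.15 0.4 rel mm [[-99.4   0.1]]
[ 0.6372  0.1076 -0.1764] -10.11 0.7 [ 0.5399  0.1237 -0.1777] -10.18 0.5 rel mm [[-98.7  -1.2]]
[ 0.6382079   0.10454849 -0.17427232] [ 0.54040365  0.12124507 -0.16906924] [[-99.2  -0.5]] 0.29811469167482263
```

>>> jog_arm(
  motion=[0,-0.02,0,0,0,0.1,0.08,0,-0.04,0,0,0,0,0.08,0,-0.04,0,0,0,0,0.08,0,-0.04,0,0,0,0,0.08,0,-0.04,0,0,0,0,0.08,0,-0.0175,0,0,0,0,0.08,0,0,0.01,0,0,0,0.08,0,0,0.01,0,0,0,0.08,0,0,0,0,0,0,0.08,0,0,0,0,0,0,0.08],
)

```text
clock: 9.87
tcp_pos: [0.5397, 0.1184, 0.0899]
orientation: [3.127, -0.279, -0.003]
ft_force: [0.4, -0.6, 0.5]
opening: 0.0802
```

```bash
python3 g.py .5405 .1221 .0262 -10.0
```

```text
t 9.8667 tcp [0.5397 0.1184 0.0899] F [ 0.4 -0.6  0.5] op 0.0802
j [-0.3   0.47 -0.02  1.9   0.02  0.77 -2.08]
yaw now -10.21
shift in cur tool mm [ 0.2 -3.9 63.7] in target tool mm [ 0.1 -3.8 63.7]
turn deg [ 0.11  0.11 -0.21]
```

>>> jog_arm(
  motion=[0,-0.0025,0.012,0,0,-0.1,0.08,0,0,0.014,0,0,0,0.08,0,0,0.014,0,0,0,0.08,0,0,0.01,0,0,0,0.08,0,0,0.006,0,0,0,0.08,0,0,0.004,0,0,0,0.08,0,0,0.002,0,0,0,0.08,0,0,0,0,0,0,0.08,0,0,0,0,0,0,0.08,0,0,0,0,0,0,0.08],
)

```text
clock: 10.7
tcp_pos: [0.5415, 0.1227, 0.0294]
orientation: [-3.129, 0.274, -0.001]
ft_force: [-0.3, -0.1, 0.2]
opening: 0.0795
```

```bash
python3 g.py .5405 .1221 .0262 -10.0
```

```text
t 10.7 tcp [0.5415 0.1227 0.0294] F [-0.3 -0.1  0.2] op 0.0795
j [-0.3   0.56 -0.02  1.94  0.02  0.64 -2.09]
yaw now -10.02
shift in cur tool mm [-0.9  0.7  3.2] in target tool mm [-0.9  0.7  3.2]
turn deg [-0.02 -0.05 -0.02]
```

>>> jog_arm(
  motion=[0,0,0.002,0,0,0,0.06,0,0,0,0,0,0,0.04,0,0,0,0,0,0,0.03,0,0,0,0,0,0,0.025,0,0,0,0,0,0,0.02,0,0,0,0,0,0,0.01,0,0,0,0,0,0,0.01,0,0,0,0,0,0,0.01,0,0,0,0,0,0,0.01,0,0,0,0,0,0,0.01],
)

```text
clock: 11.53
tcp_pos: [0.5411, 0.1226, 0.0268]
orientation: [3.13, -0.274, 0.0]
ft_force: [0.1, 0.3, 0.0]
opening: 0.0217
```

```bash
python3 g.py .6085 .1099 .0262 -10.0
```

```text
t 11.5333 tcp [0.5411 0.1226 0.0268] F [0.1 0.3 0. ] op 0.0217
j [-0.3   0.57 -0.02  1.94  0.02  0.63 -2.09]
yaw now -10.02
shift in cur tool mm [68.6  0.8  0.6] in target tool mm [68.6  0.8  0.6]
turn deg [ 0.   -0.   -0.02]
```

>>> jog_arm(
  motion=[0.003,0,0,0,0,0,0.01,0.005,0,0,0,0,0,0.01,0.005,-0.0004,0,0,0,0,0.01,0.005,0,0,0,0,0,0.01,0.005,0,0,0,0,0,0.01,0.005,0,0,0,0,0,0.01,0.005,0,0,0,0,0,0.01,0.005,0,0,0,0,0,0.01,0.005,0,0,0,0,0,0.01,0.003,0,0,0,0,0,0.01],
)

```text
clock: 12.37
tcp_pos: [0.5825, 0.1159, 0.0261]
orientation: [3.129, -0.272, -0.012]
ft_force: [-4.6, 0.7, -1.1]
opening: 0.0217
```

```bash
python3 g.py .6085 .1099 .0262 -10.0; python3 - <<'E'
from station import imaging
import cv2
from h import *
t=imaging.capture("top")["image"][:,:,::-1]
s=imaging.capture("side")["image"][:,:,::-1]
cv2.imwrite("pics/p4.png",np.hstack([cv2.resize(t[120:240,170:260],None,fx=4,fy=4,interpolation=2),cv2.resize(s[220:320,150:255],None,fx=4,fy=4.8,interpolation=2)]))
E
```

```text
t 12.3667 tcp [0.5825 0.1159 0.0261] F [-4.6  0.7 -1.1] op 0.0217
j [-0.27  0.62 -0.02  1.83  0.02  0.7  -2.05]
yaw now -9.92
shift in cur tool mm [26.6  1.4 -0.3] in target tool mm [26.6  1.4 -0.1]
turn deg [0.07 0.43 0.08]
```

View pics/p4.png

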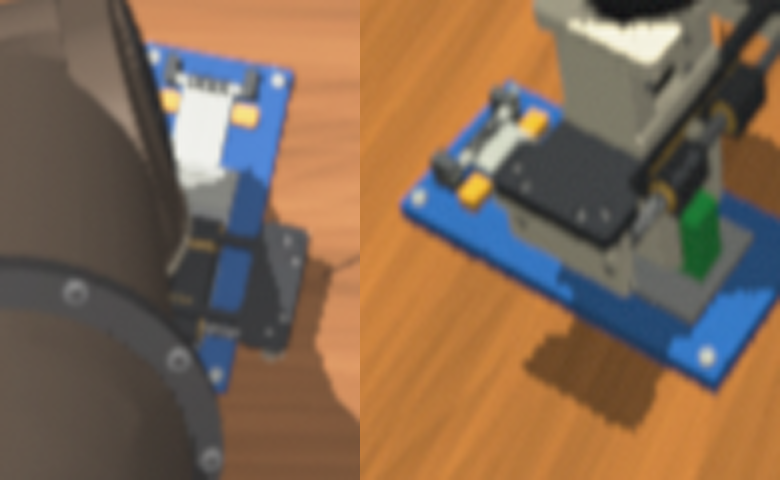

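The plate is under the clip and tracking straight, at about 4.6 N. I'll continue more slowly.

>>> jog_arm(
  motion=[0.003,0,0,0,0,0,0.01,0.003,0,0,0,0,0,0.01,0.003,0,0,0,0,0,0.01,0.003,0,0,0,0,0,0.01,0.003,0,0,0,0,0,0.01,0.002,0,0,0,0,0,0.01,0.002,0,0,0,0,0,0.01,0.001,0,0,0,0,0,0.01,0,0,0,0,0,0,0.01,0,0,0,0,0,0,0.01],
)

```text
clock: 13.3
tcp_pos: [0.6065, 0.1113, 0.0269]
orientation: [3.13, -0.275, 0.001]
ft_force: [-0.0, -0.5, -6.5]
opening: 0.0216
```

```bash
python3 g.py .6085 .1099 .0262 -10.0
```

```text
t 13.3 tcp [0.6065 0.1113 0.0269] F [-0.  -0.5 -6.5] op 0.0216
j [-0.25  0.64 -0.02  1.78  0.02  0.72 -2.03]
yaw now -10.03
shift in cur tool mm [2.2 1.1 0.7] in target tool mm [2.2 1.1 0.7]
turn deg [-0.   -0.04 -0.03]
```

>>> jog_arm(
  motion=[0.0006,0,0,0,0,0,0.01,0.0006,0,0,0,0,0,0.01,0.0006,0,0,0,0,0,0.01,0.0006,0,0,0,0,0,0.01,0.0006,0,0,0,0,0,0.01,0.0005,0,0,0,0,0,0.01,0.0005,0,0,0,0,0,0.01,0,0,0,0,0,0,0.01,0,0,0,0,0,0,0.01,0,0,0,0,0,0,0.01],
)

```text
clock: 14.13
tcp_pos: [0.6102, 0.1108, 0.0269]
orientation: [-3.13, 0.274, -0.0]
ft_force: [-0.5, -0.1, -5.8]
opening: 0.0217
```

```bash
python3 g.py .6085 .1099 .0262 -10.0
```

```text
t 14.1333 tcp [0.6102 0.1108 0.0269] F [-0.5 -0.1 -5.8] op 0.0217
j [-0.25  0.64 -0.02  1.77  0.02  0.72 -2.03]
yaw now -10.02
shift in cur tool mm [-1.5  1.2  0.7] in target tool mm [-1.5  1.2  0.7]
turn deg [-0.   -0.01 -0.02]
```

>>> jog_arm(
  motion=[0.0005,0,0,0,0,0,0.01,0.0005,0,0,0,0,0,0.01,0.0005,0,0,0,0,0,0.01,0.0005,0,0,0,0,0,0.01,0.0005,0,0,0,0,0,0.01,0.0005,0,0,0,0,0,0.01,0,0,0,0,0,0,0.01,0,0,0,0,0,0,0.01,0,0,0,0,0,0,0.01,0,0,0,0,0,0,0.01],
)

```text
clock: 14.97
tcp_pos: [0.6126, 0.1103, 0.0267]
orientation: [3.129, -0.274, -0.001]
ft_force: [-4.2, 0.6, -4.2]
opening: 0.0219
```

```bash
python3 g.py .6085 .1099 .0262 -10.0
```

```text
t 14.9667 tcp [0.6126 0.1103 0.0267] F [-4.2  0.6 -4.2] op 0.0219
j [-0.25  0.65 -0.02  1.77  0.02  0.73 -2.03]
yaw now -10.01
shift in cur tool mm [-3.9  1.1  0.5] in target tool mm [-3.9  1.1  0.5]
turn deg [ 0.01  0.04 -0.01]
```

>>> jog_arm(
  motion=[0.0005,0,0,0,0,0,0.01,0.0005,0,0,0,0,0,0.01,0.0005,0,0,0,0,0,0.01,0.0005,0,0,0,0,0,0.01,0,0,0,0,0,0,0.01,0,0,0,0,0,0,0.01,0,0,0,0,0,0,0.01,0,0,0,0,0,0,0.01,0,0,0,0,0,0,0.01,0,0,0,0,0,0,0.01],
)

```text
clock: 15.8
tcp_pos: [0.6127, 0.1103, 0.0265]
orientation: [3.129, -0.273, -0.006]
ft_force: [-11.1, 0.9, 0.1]
opening: 0.0222
```

```bash
python3 g.py .6085 .1099 .0262 -10.0; python3 - <<'E'
from station import imaging
import cv2
from h import *
s=imaging.capture("side")["image"][:,:,::-1]
cv2.imwrite("pics/s5.png",cv2.resize(s[220:320,150:290],None,fx=5.7,fy=5.7,interpolation=2))
E
```

```text
t 15.8 tcp [0.6127 0.1103 0.0265] F [-11.1   0.9   0.1] op 0.0222
j [-0.25  0.65 -0.02  1.76  0.02  0.73 -2.02]
yaw now -9.98
shift in cur tool mm [-4.1  1.1  0.3] in target tool mm [-4.1  1.1  0.3]
turn deg [0.05 0.23 0.02]
```

View pics/s5.png

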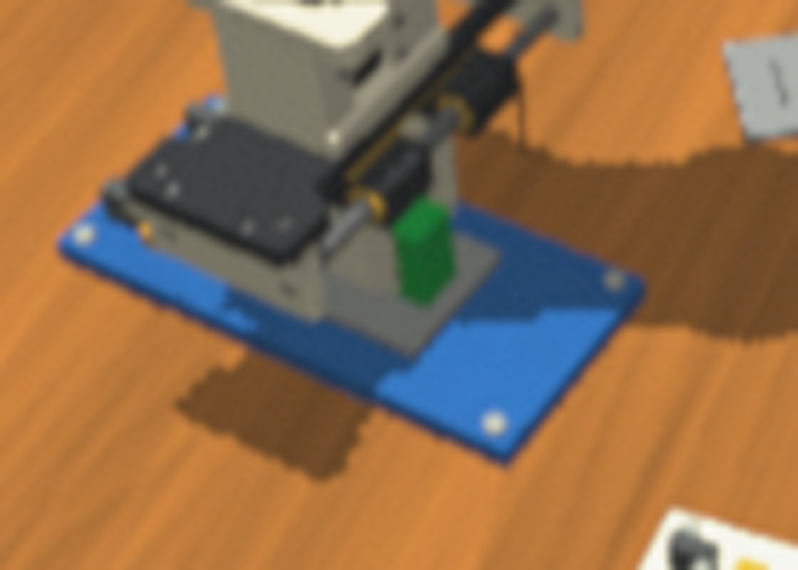

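>>> jog_arm(
  motion=[0.0005,0,0,0,0,0,0.01,0.0005,0,0,0,0,0,0.01,0,0,0,0,0,0,0.01,0,0,0,0,0,0,0.01,0,0,0,0,0,0,0.01,0,0,0,0,0,0,0.01,0,0,0,0,0,0,0.01,0,0,0,0,0,0,0.01,0,0,0,0,0,0,0.01,0,0,0,0,0,0,0.01],
)

```text
clock: 16.68
tcp_pos: [0.6126, 0.1103, 0.0264]
orientation: [3.129, -0.273, -0.009]
ft_force: [-15.5, 0.7, 2.0]
opening: 0.0219
```

```bash
python3 g.py .6085 .1099 .0262 -10.0;python3 - <<'E'
from station import imaging
from h import *
S=imaging.capture("side")
print((todock((.6372,.1076,-.1764),ray(S,un([(415,355),(503,252)],150,220,5.7),.017))*1e3).round(1))
E
```

```text
t 16.6833 tcp [0.6126 0.1103 0.0264] F [-15.5   0.7   2. ] op 0.0219
j [-0.25  0.65 -0.02  1.76  0.02  0.74 -2.02]
yaw now -9.97
shift in cur tool mm [-4.   1.1  0.2] in target tool mm [-4.   1.1  0.2]
turn deg [0.07 0.33 0.03]
[[-54.3  30. ]
 [-53.1 -31.2]]
```

The TCP stopped dead at x=0.6127 m while the force rose to 15.5 N. The rear edge reads about -54 mm against -55 expected, so the plate is home. I'll ease the preload, open and retreat.

>>> jog_arm(
  motion=[-0.001,0,0,0,0,0,0.01,-0.001,0,0,0,0,0,0.01,0,0,0,0,0,0,0.01,0,0,0,0,0,0,0.03,0,0,0,0,0,0,0.05,0,0,0,0,0,0,0.07,0,0,0,0,0,0,0.07,0,0,0,0,0,0,0.07,0,0,-0.01,0,0,0,0.07,0,0,-0.02,0,0,0,0.07],
)

```text
clock: 17.57
tcp_pos: [0.6126, 0.1097, 0.0556]
orientation: [3.128, -0.274, -0.006]
ft_force: [0.8, 1.5, -0.4]
opening: 0.0639
```

>>> jog_arm(
  motion=[0,0,-0.03,0,0,0,0.07,0,0,-0.035,0,0,0,0.07,0,0.02,-0.02,0,0,0,0.07,0,0.04,0,0,0,0,0.07,0,0.04,0,0,0,0,0.07,0,0.04,0,0,0,0,0.07,0,0.04,0,0,0,0,0.07,0,0.03,0,0,0,0,0.07,0,0.02,0,0,0,0,0.07,0,0,0,0,0,0,0.07],
)

```text
clock: 18.4
tcp_pos: [0.5728, -0.1231, 0.1429]
orientation: [3.125, -0.286, 0.001]
ft_force: [-0.2, -0.2, 0.9]
opening: 0.0702
```

```bash
python3 g.py .6085 .1099 .0262 -10.0;  python3 - <<'E'
from station import imaging
import cv2
from h import *
t=imaging.capture("top")["image"][:,:,::-1]
s=imaging.capture("side")["image"][:,:,::-1]
cv2.imwrite("pics/t6.png",cv2.resize(t[120:240,170:270],None,fx=5,fy=5,interpolation=2));cv2.imwrite("pics/s6.png",cv2.resize(s[220:320,150:290],None,fx=5.7,fy=5.7,interpolation=2))
E
```

```text
t 18.4 tcp [ 0.5728 -0.1231  0.1429] F [-0.2 -0.2  0.9] op 0.0702
j [ 0.11  0.45  0.01  1.77 -0.    0.91 -1.63]
yaw now -10.46
shift in cur tool mm [  -7.3 -236.   115.9] in target tool mm [  -5.3 -235.7  116.7]
turn deg [ 0.18 -0.06 -0.46]
```

View pics/t6.png

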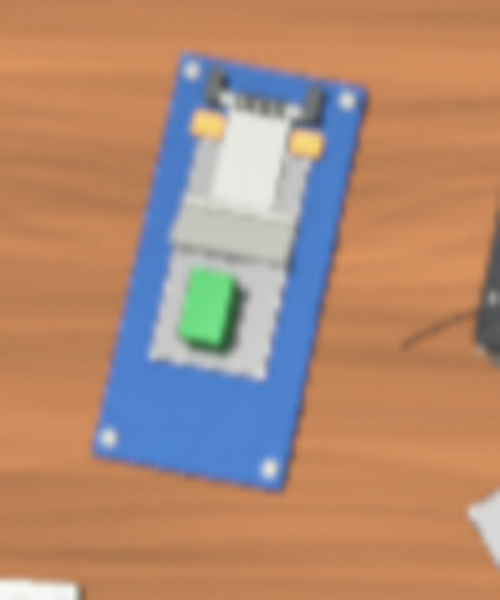

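View pics/s6.png

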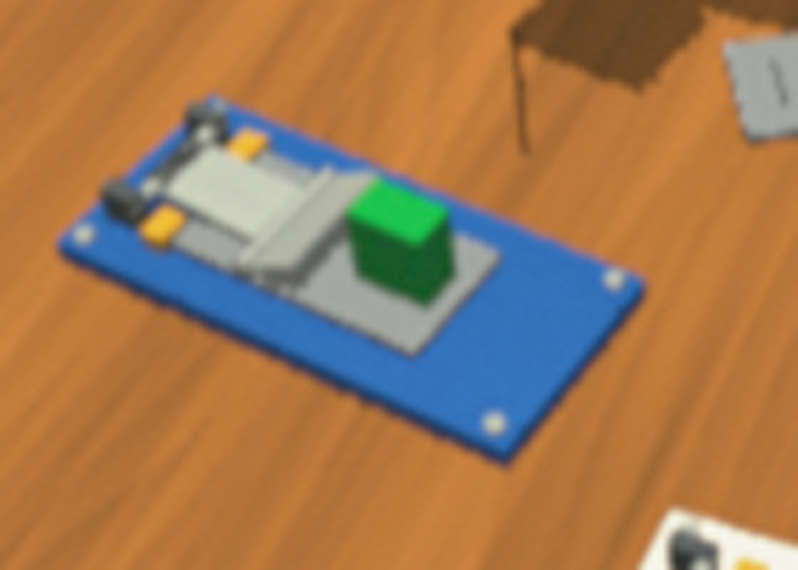

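The plate sits under the clip with its front edge at both brass stops ((208,124) and (306,145) in the top crop). Its rear corners are at (150,360) and (267,380). One last numeric check before handing in.

```bash
python3 - <<'E'
from station import imaging,robot
from h import *
T=imaging.capture("top");S=imaging.capture("side")
G=np.array([[-.025,-.03,.005],[-.025,.03,.005]])+[0,0,.012]
B=np.array([[.018,.011,.056],[.018,-.011,.056],[-.018,-.011,.056],[-.018,.011,.056]])
pT=(.6384,.1021,-.1716);pS=(.6372,.1076,-.1764)
print((todock(pT,ray(T,un([(150,360),(267,380)],170,120,5),.017))*1e3).round(1))
print((todock(pS,ray(S,un([(413,355),(500,252)],150,220,5.7),.017))*1e3).round(1))
print(robot.read_state()["ft_force"].round(1))
E
```

```text
[[-55.9  30.6]
 [-54.7 -30.4]]
[[-53.6  30.4]
 [-52.1 -30.6]]
[-0.9  0.  -0.3]
```

Both views hint at a yaw of about 1°, within picking noise. I'll measure it properly with sub-pixel edge fits.

```bash
cat > e.py <<'E'
from station import imaging
import cv2
from h import *
from scipy.ndimage import map_coordinates,gaussian_filter1d
for n,p in(("top",(.6384,.1021,-.1716)),("side",(.6372,.1076,-.1764))):
    c=imaging.capture(n); im=c["image"].astype(float)
    ch=im[:,:,0]-0.5*im[:,:,2]  # red rel. blue: grey high, blue low
    def edge(z,fixed,lo,hi,axis,sgn):
        out=[];u=np.arange(lo,hi,.0001)
        for f in fixed:
            L=np.c_[u,0*u+f,0*u+z] if axis==0 else np.c_[0*u+f,u,0*u+z]
            px=proj(c,world(p,L)); v=map_coordinates(ch,[px[:,1],px[:,0]],order=1)
            g=sgn*np.gradient(gaussian_filter1d(v,8)); w=np.clip(g,0,None)**2
            k=g.argmax(); sl=slice(max(0,k-25),k+26); out.append((w[sl]*u[sl]).sum()/w[sl].sum())
        out=np.array(out);f=np.array(fixed)
        a=np.polyfit(f,out,1); res=out-np.polyval(a,f); k=abs(res)<2.5*np.median(abs(res))+1e-4
        a=np.polyfit(f[k],out[k],1)
        return np.degrees(np.arctan(a[0])).round(2),(np.polyval(a,f.mean())*1e3).round(2),(res[k].std()*1e3).round(2)
    r=np.arange
    print(n,"plate rear (deg of dx/dy,x)",edge(.017,r(-.026,.0261,.002),-.065,-.045,0,1))
    print("  plate +y side",edge(.017,r(-.05,-.004,.002),.02,.04,1,-1)," -y side",edge(.017,r(-.05,-.004,.002),-.04,-.02,1,1))
    print("  dock rear",edge(.012,r(-.04,.041,.002),-.12,-.10,0,-1))
    print("  dock +y",edge(.012,r(-.09,.091,.004),.04,.06,1,1)," -y",edge(.012,r(-.09,.091,.004),-.06,-.04,1,-1))
E
python3 e.py
```

```text
top plate rear (deg of dx/dy,x) (np.float64(0.23), np.float64(-55.23), np.float64(0.3))
  plate +y side (np.float64(-0.17), np.float64(31.94), np.float64(0.22))  -y side (np.float64(-0.19), np.float64(-29.19), np.float64(0.11))
  dock rear (np.float64(0.23), np.float64(-109.73), np.float64(0.27))
  dock +y (np.float64(-0.16), np.float64(50.58), np.float64(0.26))  -y (np.float64(-0.07), np.float64(-49.78), np.float64(0.24))
side plate rear (deg of dx/dy,x) (np.float64(-0.21), np.float64(-54.97), np.float64(0.18))
  plate +y side (np.float64(0.32), np.float64(31.57), np.float64(0.19))  -y side (np.float64(-11.09), np.float64(-34.2), np.float64(1.28))
  dock rear (np.float64(-0.28), np.float64(-112.05), np.float64(0.2))
  dock +y (np.float64(0.1), np.float64(54.42), np.float64(0.35))  -y (np.float64(0.19), np.float64(-49.53), np.float64(0.38))
```

```bash
python3 - <<'E'
from station import robot
print(robot.job_done(), robot.read_state()["clock"])
E
```

```text
the job is handed in; nothing more can be done
the job is handed in; nothing more can be done
```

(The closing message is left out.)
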